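# Quiet turn-down check of a table-top pedal bin

### The arm

A 6-joint arm with a two-finger parallel gripper is mounted at the origin on the work surface. World frame = base frame: x ahead of the robot, y to its left, z up, the work surface at z = 0. Lengths are in m, angles in degrees, forces in N, time in s.
With the tool pointing down it reaches from about 0.3 to 0.75 m from the base axis. Payload 8.5 kg.
Tool frame: the origin (TCP) lies at the centre of the arm's flange, where the gripper is bolted on; the fingertips stand 173 mm ahead of it and the grasp point (between the pads) lies env.pinch_z ahead of it (env.pinch_z is the distance from the TCP to the grasp point, in m); z points along the fingers, y is the line along which they close (so a half turn about z gives the same grasp; the last joint's range is limited). The gripper opens to 85 mm and grips with 20 to 120 N. Pads are 22 mm wide; open, the fingers measure 114 mm over their backs; the gripper's body (76 mm by 85 mm) begins 54 mm behind the grasp point. The pads swing forward as they close: fully open they stand 13 mm farther back than shut.
Start: joints at [64.441, 21.807, 74.336, -0, 83.858, -12.336], TCP at [0.126, 0.535, 0.405] pointing down, gripper open.
Joint ranges: [-178.18, 178.18], [-50.72, 133.34], [12.68, 142.11], [-81.47, 261.47], [9.98, 163.14], [-165.26, 165.26]. Speed limits (degrees/s): [136.94, 136.94, 180, 180, 180, 180].

### API

Orientations are given as a 3x3 rotation matrix whose columns are the frame's x, y, z axes.
In Python, from rig import env, get_image, job, spotter gives the robot as it stands. The module is installed in compiled form; this text tells all that it offers.
- The arm moves only by the shell command python3 -m creep 'ROWS' [FORCE]. ROWS is text: rows parted by semicolons, each of 7 numbers parted by spaces: the turn, a rotation vector about the tool's x, y, z in units of 8 degrees (1.0 is 8 degrees), then the shift along the tool's x, y, z in units of 30 mm (1.0 is 30 mm), then the finger opening in mm, from 0 to 85.4. A call has 1 to 12 rows; each row is the pose to reach, as a shift and turn from the pose commanded when the call began, along the tool's axes at that moment; what a row does not reach only later rows make up. A row lasts 1/10 s, in which the tool goes at most 50 mm and 8.59 degrees, less where a joint would pass 70% of its speed; a pose out of reach is approached as far as the arm can. A call with a gripper value outside its range is refused whole. The fingers move at their own pace and stop on an object; FORCE is the grip in N (left out, the last holds). Time passes only in rows, so rows that repeat a pose let the fingers close. It gives the time, the measured TCP pose, the force, the opening and the grip force at its end, in the units of the state.
- env.observe(): the state, without advancing time (a new reading comes with each control period).
- get_image(name): name is "side" or "top" or "wrist"; returns a dict with "image" (384x512x3 uint8, blue, green, red), "depth" (384x512 float32, m along the optical axis (not along the pixel's ray), 0 where there is no reading), "intrinsics" (3x3 intrinsics, pixels), "view" (4x4, takes a point from world to camera coordinates). Camera axes: x right, y up, looking along -z (the intrinsics and any distortion apply to the point x, -y, -z); pixel columns grow to the right and rows downward; lengths in m; the calibration is good to about 2 mm. A picture is of the moment at which its call begins.
- job.close_job(): hands the job in; it is judged then, once.
Trained networks look in a picture, given as the dict that the camera call returned (one of the last four; its "shot" number tells which), for a name from the list of things; names that differ only in an ending like _2 or _b are one class to them, and where a whole thing is asked for, a point or a joint stands for the part that bears it (a point fixed in the world has none). Each returns a list of dicts, best first, with "p" (0 to 1); they miss things now and then, are a little off and sometimes report something else, mostly with a low value. They report only what shows in the picture. A call takes as long as a camera call. They do not tell look-alikes from the thing itself.
- spotter.boxes_of(label, picture): "xy" ([column, row] in pixels, amid what is visible of it).
The state is a dict: "time_s": time; "q": joint angles; "qvel": joint speeds; "joint_efforts": joint torques, N m; "position": TCP position; "tool_rot": TCP orientation; "ft_force": force on the tool from outside, world axes, zero at the start; "wrist_torque": the same for the moment, N m; "grip_width": finger opening in m; "gripper_force": force on a finger pad.
Only numpy, scipy, OpenCV 4.12 (cv2) and the standard library are available. Lean on these libraries where they do the work, as an engineer would, in place of code of your own. Each camera call takes 0.05 s, during which the arm holds its last target. There are 200 camera calls.

### The job

Check the small steel pedal bin on the dresser quietly: first slide the low black bowl, which has been left in front of the pedal, aside over the dresser top until there is a hand's breadth (about 10 cm) of free space between bowl and pedal. Then press the pedal down with the fingertips as far as it goes so that the lid stands fully open, keep it open for two seconds so that the inside can be seen, and let the pedal come up slowly so that the lid eases shut without slamming. Only push and press: pinch and lift nothing, work the lid by the pedal alone, do not shove, tip or stamp on the bin, leave everything else where it stands, and take the hand away at the end.

Things in the scene. Friction and masses are not known exactly. Their poses are not given: they have to be found in the camera images.
- bin: Loose pedal bin, 1.3 kg: upright brushed steel cylinder, radius 65 mm, 200 mm high. Origin: centre of its underside, on the dresser top. z up; its -x is the front, where the pedal sticks out at the foot; +x the back with the lid hinge. A gripper upright over the pedal hits the wall: lean it 30 to 40 degrees, fingertips pointing down and towards the bin, its body leaning away from it.
- bin_pedal (a joint): Pedal: steel tread 44 mm wide, 8 mm thick, sticking out 48 mm from the wall (tip 113 mm from the bin's axis). It hinges about a level axis 28 mm ahead of the bin's axis, 19 mm up. 0 rad = up, at rest; grows as pressed; at 0.24 rad its tip meets the dresser top. 5 to 8 N at the press point presses it against the lid's weight; no spring, no catch: it follows the finger up.
- pedal_press (a point): Press point: mid-width on the tread's upper face, 100 mm ahead of the bin's axis, 13 mm in from the pedal's tip. It moves with the pedal and the bin: 28 mm above the dresser top at rest, about 11 mm when fully pressed.
- bin_lid (a joint): Domed steel lid, 137 mm across, 0.1 kg, hinged at the bin's back 181 mm up and linked to the pedal by a rod: its angle is 5.4 times the pedal's. 0 rad = shut, 1.29 rad = fully open. It falls shut fast if the pedal is let go. 10 mm/s at the press point is about 0.75 rad/s at the lid; a lid that arrives faster than 3 rad/s slams (let go, it reaches nearly 6).
- lid_front (a point): Point on the front lip of the lid, above the pedal; 185 mm above the dresser top when shut.
- bowl: Loose low open bowl of matte black ceramic, empty, 0.4 kg, just in front of the pedal: 124 mm across the rim, 80 mm across the foot, 42 mm high, wall 4 mm, inner floor 6 mm up (inside about 90 mm across at 14 mm height). Origin: centre of its underside. It slides under 2 to 5 N, pushed from outside at the rim or from inside against the wall.
- lotion: Bystander, loose: frosted glass lotion bottle with aluminium pump, 60 mm diameter, 183 mm high. Origin: centre of its underside.
- cream_jar: Bystander, loose: low white jar with birch lid, 68 mm diameter, 46 mm high. Origin: centre of its underside.
- earring_stand: Bystander, loose: hard silicone earring stand, round foot of 76 mm diameter, post with two crossbars (upper one 100 mm long), 96 mm high. Stands beside the bin. Origin: centre of its underside.
- scent: Bystander, loose: square clear scent bottle with birch cap, 34 x 52 mm, 103 mm high. Stands beside the bin. Origin: centre of its underside.
- hairbrush: Bystander, loose: round wooden hairbrush lying bristles down, head 68 mm across, handle to 148 mm from the head's centre along its own x, 30 mm high. Origin: under the centre of the head.
- tumbler: Bystander, loose: upturned drinking glass, 68 mm diameter, 88 mm high. Origin: centre of its underside.
There are look-alikes about, which are no part of the job. Leave any pink or turquoise look-alike of the bin alone.

How it is judged:
By the outcome, as a careful person would: the job done as asked, in the order asked, and still so for the second after the job is handed in, with the robot touching nothing.
It also fails if it takes over 72 s, if anything falls off the work surface, if the arm or the gripper's body presses on something with over 40 N, if the wrist force passes 120 N, or if a joint passes its speed limit or range.

## Working session

There is one attempt and no reset: what is moved stays moved. The work goes in short steps, Python scripts to look and compute and a shell command to move; the robot and the scene stay as the last step left them, time stands still between calls to the robot, and variables do not carry over. Pictures are saved under pics/ and viewed, at most 10 in all, crops included, and the job is handed in when it is done.

```bash
mkdir -p pics; cat > h.py <<'E'
import numpy as np, cv2
from rig import env, get_image, job, spotter
def pt(pic,c,r):
    d=pic["depth"]; c=int(round(c)); r=int(round(r))
    w=d[max(r-1,0):r+2,max(c-1,0):c+2]; w=w[w>0]
    if len(w)==0: return None
    z=float(np.median(w)); K=pic["intrinsics"]
    p=np.array([(c-K[0,2])*z/K[0,0],-(r-K[1,2])*z/K[1,1],-z,1])
    return (np.linalg.inv(pic["view"])@p)[:3]
def cloud(pic):
    d=pic["depth"];K=pic["intrinsics"];r,c=np.mgrid[:d.shape[0],:d.shape[1]]
    p=np.stack([(c-K[0,2])*d/K[0,0],-(r-K[1,2])*d/K[1,1],-d,np.ones_like(d)],-1)
    w=(p@np.linalg.inv(pic["view"]).T)[...,:3]; w[d<=0]=np.nan; return w
E
python3 - <<'E'
from h import *
s=env.observe(); print(s["time_s"],s["position"],np.round(s["tool_rot"],3).tolist(),env.pinch_z)
ims=[]
for n in ["top","side"]:
    p=get_image(n); ims.append(p["image"])
    np.savez(f"{n}.npz",**{k:p[k] for k in("image","depth","intrinsics","view")})
    for l in ["bin","bin_pedal","bowl","lotion","cream_jar","earring_stand","scent","hairbrush","tumbler"]:
        for b in spotter.boxes_of(l,p)[:3]:
            q=pt(p,*b["xy"]); print(n,l,round(b["p"],2),np.round(b["xy"]),None if q is None else np.round(q,3))
cv2.imwrite("pics/a.png",cv2.resize(ims[0],(800,600))); cv2.imwrite("pics/b.png",cv2.resize(ims[1],(800,600)))
E
```

```text
0.0 [0.12579842 0.53537515 0.40408797] [[-0.973, 0.229, -0.001], [0.229, 0.973, -0.001], [0.0, -0.001, -1.0]] 0.1547
top bin 0.97 [180. 247.] [0.357 0.219 0.202]
top bin 0.93 [186. 134.] [0.687 0.217 0.2  ]
top bin 0.91 [294. 136.] [ 0.685 -0.101  0.2  ]
top bin_pedal 0.7 [221. 251.] [0.35 0.12 0.03]
top bin_pedal 0.61 [356. 267.] [ 0.304 -0.316  0.028]
top bin_pedal 0.58 [398. 231.] [ 0.415 -0.423  0.124]
top bowl 0.89 [286. 204.] [ 0.509 -0.092  0.008]
top bowl 0.37 [291. 171.] [ 0.618 -0.107  0.027]
top lotion 0.97 [398. 229.] [ 0.421 -0.423  0.125]
top cream_jar 0.63 [118. 223.] [0.435 0.453 0.048]
top earring_stand 0.88 [333. 153.] [ 0.664 -0.236  0.095]
top earring_stand 0.25 [ 98. 176.] [0.593 0.539 0.028]
top scent 0.73 [246. 157.] [0.644 0.042 0.105]
top hairbrush 0.61 [100. 173.] [0.603 0.533 0.028]
top tumbler 0.77 [409. 186.] [ 0.562 -0.479  0.083]
top tumbler 0.38 [293. 170.] [ 0.621 -0.113  0.03 ]
side bin 0.82 [349. 219.] [0.721 0.194 0.2  ]
side bin 0.72 [285. 135.] [0.393 0.191 0.197]
side bin 0.7 [120. 187.] [ 0.267 -0.325  0.195]
side bin_pedal 0.48 [320. 216.] [0.647 0.179 0.03 ]
side bin_pedal 0.43 [144. 210.] [ 0.302 -0.317  0.028]
side bin_pedal 0.42 [242. 251.] [ 0.604 -0.109  0.03 ]
side bowl 0.66 [231. 224.] [ 0.501 -0.089  0.006]
side lotion 0.96 [119. 261.] [ 0.445 -0.442  0.127]
side earring_stand 0.63 [218. 294.] [ 0.678 -0.248  0.011]
side scent 0.76 [287. 236.] [0.652 0.032 0.1  ]
side hairbrush 0.56 [392. 153.] [0.597 0.537 0.029]
side tumbler 0.7 [129. 314.] [ 0.591 -0.497  0.087]
```

View pics/a.png

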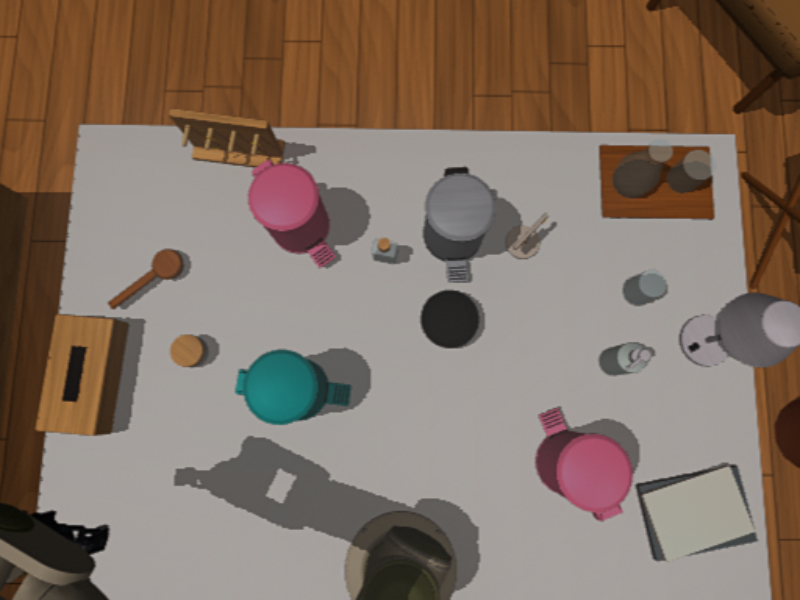

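View pics/b.png

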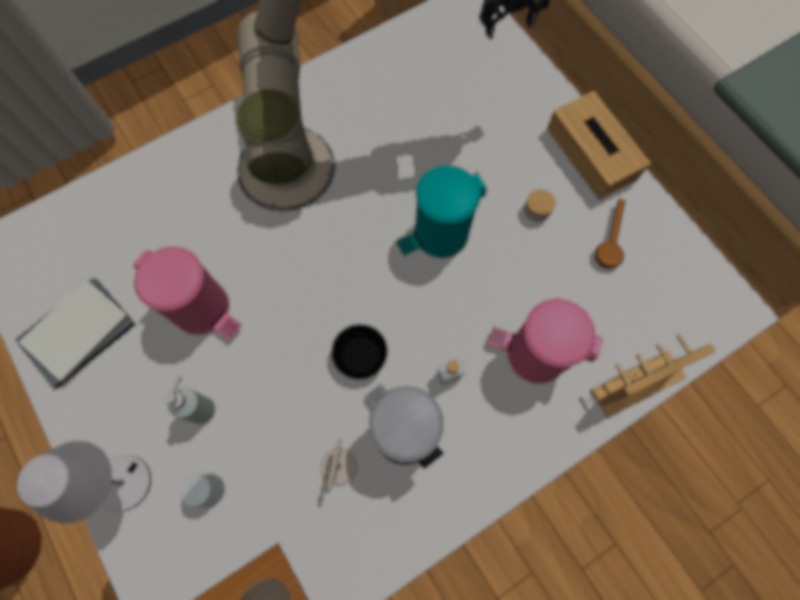

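Top view: the bin candidates are pink at (285,195) and (593,472), turquoise at (283,386), and brushed steel at (459,207) with its pedal at (457,271). The steel one fits the description, and the black bowl at (450,319) is in front of its pedal. I'll confirm with a crop and measure.

```bash
python3 - <<'E'
from h import *
from scipy.optimize import least_squares
ims=[]
for n,cr in(("top",(250,350,95,245)),("side",(200,300,190,310))):
    p=dict(np.load(n+".npz")); W=cloud(p); P=W.reshape(-1,3); P=P[~np.isnan(P[:,0])]
    def near(c,r,z0,z1): 
        m=(np.hypot(P[:,0]-c[0],P[:,1]-c[1])<r)&(P[:,2]>z0)&(P[:,2]<z1); return P[m]
    lid=near((.7,-.1),.13,.175,.25); print(n,"lid bb",lid.min(0).round(3),lid.max(0).round(3),"mid",((lid.min(0)+lid.max(0))/2).round(3))
    ped=near((.605,-.108),.035,.02,.04); print("pedal",len(ped),ped.min(0).round(3),ped.max(0).round(3),ped.mean(0).round(4))
    bw=near((.505,-.09),.085,.012,.06); bw=bw[bw[:,0]<.58]
    print("bowl bb",bw.min(0).round(3),bw.max(0).round(3),((bw.min(0)+bw.max(0))/2).round(4))
    c0,c1,r0,r1=cr; ims.append(cv2.resize(p["image"][r0:r1,c0:c1],(400,600 if n=="top" else 480)))
ims[1]=cv2.copyMakeBorder(ims[1],0,120,0,0,0)
cv2.imwrite("pics/c.png",np.hstack(ims))
E
```

```text
top lid bb [ 0.633 -0.168  0.175] [ 0.782 -0.037  0.207] mid [ 0.707 -0.103  0.191]
pedal 195 [ 0.588 -0.131  0.021] [ 0.637 -0.086  0.04 ] [ 0.613  -0.1084  0.0281]
bowl bb [ 0.445 -0.152  0.012] [ 0.565 -0.033  0.047] [ 0.505  -0.0925  0.0293]
side lid bb [ 0.634 -0.172  0.175] [ 0.786 -0.038  0.206] mid [ 0.71  -0.105  0.191]
pedal 91 [ 0.589 -0.135  0.023] [ 0.619 -0.092  0.034] [ 0.6015 -0.1152  0.0285]
bowl bb [ 0.446 -0.157  0.012] [ 0.567 -0.035  0.049] [ 0.5066 -0.0964  0.0303]
```

View pics/c.png

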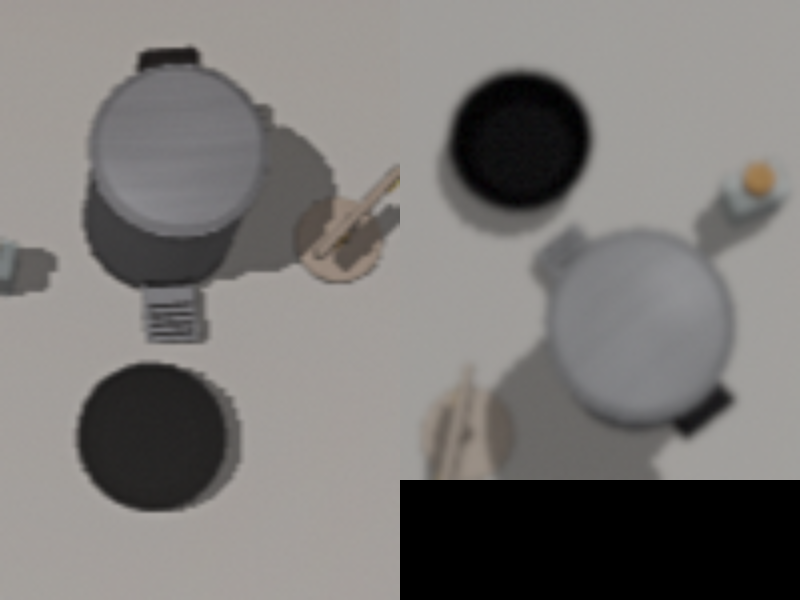

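The crop confirms the steel bin: its ribbed pedal is at (173,315), the bowl is directly in front, the scent bottle is to the left and the earring stand to the right. The bin axis is about (.702,-.103), the press point (.602,-.109) and the bowl centre (.505,-.093). I'll push the bowl from the inside, diagonally towards -x/-y.

```bash
cat >> h.py <<'E'
from scipy.spatial.transform import Rotation as R
def go(pos,Rt=None):
    s=env.observe(); R0=np.array(s["tool_rot"]); d=R0.T@(np.array(pos)-s["position"])
    t=np.zeros(3) if Rt is None else R.from_matrix(R0.T@Rt).as_rotvec(degrees=True)
    print("turn",(t/8).round(2),"shift",(d/.03).round(2),"| F",np.round(s["ft_force"],1),"t",round(s["time_s"],2),"pos",np.round(s["position"],4))
def tool(lean,yaw):  # tool z leans 'lean' deg toward bin direction 'yaw'
    f=np.array([np.cos(np.radians(yaw)),np.sin(np.radians(yaw)),0]); l=np.radians(lean)
    z=np.sin(l)*f-np.cos(l)*np.array([0,0,1]); y=np.cross([0,0,1],f); x=np.cross(y,z); return np.stack([x,y,z],1)
E
python3 -c "
from h import *
go([.126,.535,.47]); go([.505,-.093,.47],tool(0,3)); print(tool(0,3).round(2))"
```

```text
turn [0. 0. 0.] shift [-0.01 -0.01 -2.18] | F [-0.6  0.7  0.1] t 1.0 pos [0.1258 0.5354 0.4047]
turn [ 0.   -0.   -2.03] shift [-17.1  -17.5   -2.18] | F [-0.6  0.7  0.1] t 1.0 pos [0.1258 0.5354 0.4047]
[[-1.   -0.05  0.  ]
 [-0.05  1.    0.  ]
 [-0.    0.   -1.  ]]
```

```bash
python3 -m creep '0 0 0 0 0 -1 30; 0 0 0 0 0 -2.2 0; 0 0 -0.2 -1.5 -1.5 -2.2 0; 0 0 -0.4 -3 -3 -2.2 0; 0 0 -0.6 -4.1 -4.1 -2.2 0; 0 0 -0.8 -5.2 -5.2 -2.2 0; 0 0 -1 -6.3 -6.3 -2.2 0; 0 0 -1.2 -7.4 -7.4 -2.2 0; 0 0 -1.4 -8.5 -8.5 -2.2 0; 0 0 -1.6 -9.6 -9.7 -2.2 0; 0 0 -1.8 -10.7 -10.9 -2.2 0; 0 0 -2 -11.8 -12 -2.2 0'; python3 -c "
from h import *
go([.505,-.093,.47],tool(0,3))"
```

```text
time_s: 2.2
position: [0.3858, 0.1062, 0.4711]
tool_rot: [[-0.999, -0.049, 0.001], [-0.049, 0.999, 0.0], [-0.001, 0.0, -1.0]]
ft_force: [2.3, 1.6, -0.7]
grip_width: 0.0
gripper_force: 0.0
turn [ 0.    0.01 -0.02] shift [-3.64 -6.83  0.04] | F [ 2.3  1.6 -0.7] t 2.2 pos [0.3858 0.1062 0.4711]
```

```bash
python3 -m creep '0 0 0 -0.7 -1.3 0 0; 0 0 0 -1.4 -2.6 0 0; 0 0 0 -2.1 -3.9 0 0; 0 0 0 -2.8 -5.2 0 0; 0 0 0 -3.4 -6.3 0 0; 0 0 0 -3.64 -6.83 0.5 0; 0 0 0 -3.64 -6.83 2 0; 0 0 0 -3.64 -6.83 3.5 0; 0 0 0 -3.64 -6.83 5 0; 0 0 0 -3.64 -6.83 6.5 0; 0 0 0 -3.64 -6.83 7.5 0; 0 0 0 -3.64 -6.83 7.5 0'; python3 - <<'E'
from h import *
go([.505,-.093,.19],tool(0,3))
p=get_image("wrist"); q=get_image("side"); cv2.imwrite("pics/d.png",np.hstack([cv2.resize(p["image"],(400,300)),cv2.resize(q["image"][130:310,150:390],(400,300))]))
E
```

```text
time_s: 3.4
position: [0.5039, -0.091, 0.2426]
tool_rot: [[-0.999, -0.048, -0.007], [-0.048, 0.999, 0.003], [0.007, 0.003, -1.0]]
ft_force: [-0.5, -0.2, 0.2]
grip_width: 0.0002
gripper_force: 0.0
turn [ 0.02 -0.05 -0.03] shift [-0.05 -0.07  1.75] | F [-0.5 -0.2  0.2] t 3.4 pos [ 0.5039 -0.091   0.2426]
```

View pics/d.png

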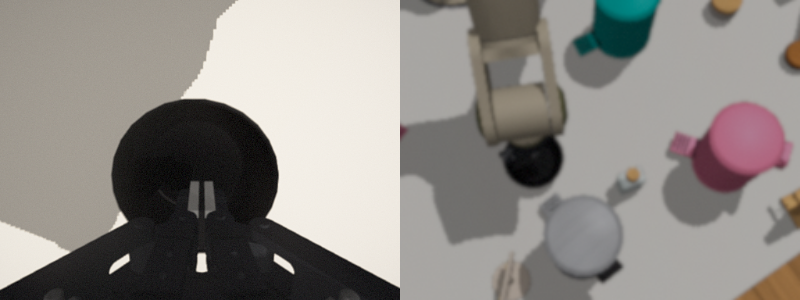

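The wrist view (left) shows the closed fingertips at (203,185), over the bowl's interior, whose rim circle is centred near (195,175). Next I descend.

```bash
python3 -m creep '0 0 0 0 0 0.5 0; 0 0 0 0 0 1 0; 0 0 0 0 0 1.4 0; 0 0 0 0 0 1.6 0; 0 0 0 0 0 1.7 0; 0 0 0 0 0 1.7 0; 0 0 0 0 0 1.7 0'; python3 -c "
from h import *
go([.435,-.21,.19])"
```

```text
time_s: 4.2
position: [0.5047, -0.0912, 0.1956]
tool_rot: [[-0.999, -0.049, 0.001], [-0.049, 0.999, -0.001], [-0.001, -0.001, -1.0]]
ft_force: [0.0, 0.6, -0.5]
grip_width: -0.0
gripper_force: 0.0
turn [0. 0. 0.] shift [ 2.51 -3.84  0.18] | F [ 0.   0.6 -0.5] t 4.2 pos [ 0.5047 -0.0912  0.1956]
```

```bash
python3 -m creep '0 0 0 0.06 -0.08 0.1 0; 0 0 0 0.16 -0.25 0.1 0; 0 0 0 0.27 -0.42 0.1 0; 0 0 0 0.38 -0.58 0.1 0; 0 0 0 0.49 -0.75 0.1 0; 0 0 0 0.6 -0.92 0.1 0; 0 0 0 0.71 -1.09 0.1 0; 0 0 0 0.82 -1.25 0.1 0; 0 0 0 0.93 -1.42 0.1 0; 0 0 0 1.04 -1.59 0.1 0; 0 0 0 1.15 -1.76 0.1 0; 0 0 0 1.2 -1.84 0.1 0'; python3 - <<'E'
from h import *
go([.435,-.21,.19])
def bowl(n):
    P=cloud(get_image(n)).reshape(-1,3); 
    m=(np.hypot(P[:,0]-.48,P[:,1]+.13)<.15)&(P[:,2]>.034)&(P[:,2]<.05)&(P[:,0]<.575); B=P[m]; print(n,len(B),B.min(0).round(3),B.max(0).round(3))
bowl("side"); bowl("top")
E
```

```text
time_s: 5.4
position: [0.4709, -0.1486, 0.1917]
tool_rot: [[-0.999, -0.048, -0.0], [-0.048, 0.999, 0.0], [0.0, 0.0, -1.0]]
ft_force: [0.1, 0.7, 0.1]
grip_width: -0.0001
gripper_force: 0.9
turn [0. 0. 0.] shift [ 1.29 -1.99  0.06] | F [0.1 0.7 0.1] t 5.4 pos [ 0.4709 -0.1486  0.1917]
side 109 [ 0.449 -0.177  0.034] [ 0.553 -0.055  0.049]
top 60 [ 0.455 -0.145  0.035] [ 0.551 -0.053  0.045]
```

```bash
python3 -m creep '0 0 0 0.06 -0.08 0 0; 0 0 0 0.16 -0.25 0 0; 0 0 0 0.27 -0.42 0 0; 0 0 0 0.38 -0.58 0 0; 0 0 0 0.49 -0.75 0 0; 0 0 0 0.6 -0.92 0 0; 0 0 0 0.71 -1.09 0 0; 0 0 0 0.82 -1.25 0 0; 0 0 0 0.93 -1.42 0 0; 0 0 0 1.04 -1.59 0 0; 0 0 0 1.15 -1.76 0 0; 0 0 0 1.26 -1.93 0 0'; python3 -m creep '0 0 0 0.11 -0.17 0 0; 0 0 0 0.22 -0.34 0 0; 0 0 0 0.33 -0.5 0 0; 0 0 0 0.44 -0.66 0 0; 0 0 0 0.52 -0.8 0 0; 0 0 0 0.58 -0.88 0 0; 0 0 0 0.62 -0.94 0 0; 0 0 0 0.62 -0.94 0 0'; python3 - <<'E'
from h import *
go([.435,-.21,.19])
def bowl(n):
    P=cloud(get_image(n)).reshape(-1,3); 
    m=(np.hypot(P[:,0]-.44,P[:,1]+.19)<.12)&(P[:,2]>.030)&(P[:,2]<.05)&(P[:,0]<.575); B=P[m]; print(n,len(B),B.min(0).round(3),B.max(0).round(3))
bowl("side"); bowl("top")
E
```

```text
time_s: 6.7
position: [0.436, -0.2082, 0.1917]
tool_rot: [[-0.999, -0.048, -0.0], [-0.048, 0.999, -0.0], [0.0, -0.0, -1.0]]
ft_force: [1.2, 1.4, 0.4]
grip_width: -0.0002
gripper_force: 0.8
time_s: 7.5
position: [0.4189, -0.237, 0.1917]
tool_rot: [[-0.999, -0.048, -0.0], [-0.048, 0.999, -0.0], [0.0, -0.0, -1.0]]
ft_force: [-0.4, -0.0, -0.0]
grip_width: -0.0003
gripper_force: 0.2
turn [0. 0. 0.] shift [-0.58  0.87  0.06] | F [-0.4 -0.  -0. ] t 7.5 pos [ 0.4189 -0.237   0.1917]
side 142 [ 0.384 -0.264  0.03 ] [ 0.499 -0.142  0.05 ]
top 66 [ 0.43  -0.219  0.03 ] [ 0.497 -0.138  0.047]
```

```bash
python3 -m creep '0 0 0 -0.2 0.3 0 0; 0 0 0 -0.4 0.6 0 0; 0 0 0 -0.4 0.6 -0.4 0; 0 0 0 -0.4 0.6 -1.2 0; 0 0 0 -0.4 0.6 -2.5 0; 0 0 0 -0.4 0.6 -3.9 0; 0 0 0 -0.2 1.6 -4.5 0; 0 0 0 -0.2 2.8 -4.5 0; 0 0 0 -0.2 4 -4.5 0; 0 0 0 -0.2 4 -4.5 0'; python3 - <<'E'
from h import *
L=35; T=tool(L,3)
f=np.array([np.cos(np.radians(3)),np.sin(np.radians(3)),0])
def bowl(n):
    p=get_image(n);P=cloud(p).reshape(-1,3)
    m=(np.hypot(P[:,0]-.44,P[:,1]+.2)<.11)&(P[:,2]>.012)&(P[:,2]<.05); B=P[m]; print(n,len(B),B.min(0).round(3),B.max(0).round(3))
    m=(np.hypot(P[:,0]-.605,P[:,1]+.108)<.04)&(P[:,2]>.018)&(P[:,2]<.04); B=P[m]; print("pedal",len(B),B.min(0).round(3),B.max(0).round(3))
bowl("side"); bowl("top"); bowl("wrist")
pp=np.array([.602,-.109,.028])
tip=pp+f*.009+[0,0,.0063]
for up in (.05,.012):
    go(tip+[0,0,up]-.173*T[:,2],T)
E
```

```text
time_s: 8.6
position: [0.4186, -0.1126, 0.3269]
tool_rot: [[-0.999, -0.053, -0.001], [-0.053, 0.999, 0.001], [0.001, 0.001, -1.0]]
ft_force: [-0.2, 0.2, 0.3]
grip_width: 0.0001
gripper_force: 0.0
side 490 [ 0.377 -0.264  0.012] [ 0.499 -0.142  0.05 ]
pedal 91 [ 0.589 -0.135  0.023] [ 0.619 -0.092  0.034]
top 32 [ 0.392 -0.258  0.035] [ 0.496 -0.21   0.046]
pedal 203 [ 0.587 -0.13   0.021] [ 0.64  -0.086  0.039]
wrist 8747 [ 0.379 -0.263  0.012] [ 0.502 -0.139  0.045]
pedal 114 [ 0.59  -0.113  0.022] [ 0.596 -0.099  0.03 ]
turn [-0.01 -4.37 -0.02] shift [-3.08 -0.06  3.36] | F [ 0.6  0.2 -0. ] t 8.75 pos [ 0.4196 -0.1164  0.3268]
turn [-0.01 -4.37 -0.02] shift [-3.08 -0.06  4.63] | F [ 0.6  0.2 -0. ] t 8.75 pos [ 0.4196 -0.1164  0.3268]
```

```bash
python3 -m creep '0 -0.5 0 -0.3 0 0.3 0; 0 -1.2 0 -0.8 0 0.8 0; 0 -1.9 0 -1.3 -0.02 1.4 0; 0 -2.6 0 -1.8 -0.03 2 0; 0 -3.3 0 -2.3 -0.04 2.5 0; 0 -4 0 -2.7 -0.05 3 0; 0 -4.37 0 -3 -0.06 3.3 0; 0 -4.37 0 -3.08 -0.06 3.36 0; 0 -4.37 0 -3.08 -0.06 3.36 0; 0 -4.37 0 -3.08 -0.06 3.36 0'; python3 - <<'E'
from h import *
T=tool(35,3); f=np.array([np.cos(np.radians(3)),np.sin(np.radians(3)),0])
tip=np.array([.602,-.109,.028])+f*.009+[0,0,.0063]
go(tip+[0,0,.01]-.173*T[:,2],T)
p=get_image("side"); q=get_image("wrist")
cv2.imwrite("pics/e.png",np.hstack([cv2.resize(p["image"][180:300,180:300],(400,400)),cv2.resize(q["image"],(400,400))]))
E
```

```text
time_s: 9.75
position: [0.5115, -0.1143, 0.2263]
tool_rot: [[-0.819, -0.048, 0.572], [-0.04, 0.999, 0.027], [-0.573, -0.0, -0.82]]
ft_force: [-0.1, -0.2, 0.5]
grip_width: -0.0002
gripper_force: 0.0
turn [-0.02 -0.01 -0.02] shift [0.76 0.02 1.11] | F [-0.1 -0.2  0.5] t 9.75 pos [ 0.5115 -0.1143  0.2263]
```

View pics/e.png

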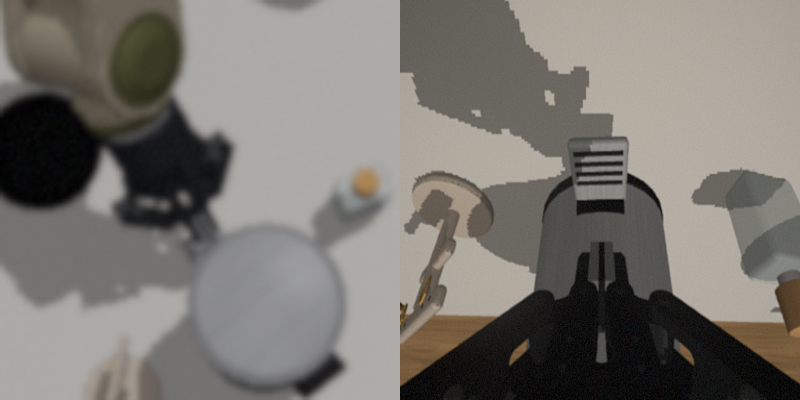

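The wrist view (right half) shows the pedal at (600,175) and the closed fingers at (602,250), so they are laterally aligned. The earring stand and scent bottle are clear. I lower to about 10 mm above the tread, then feel for contact.

```bash
python3 -m creep '0 0 0 0.2 0 0.3 0; 0 0 0 0.4 0 0.6 0; 0 0 0 0.6 0 0.85 0; 0 0 0 0.7 0 1.02 0; 0 0 0 0.76 0 1.1 0; 0 0 0 0.76 0 1.1 0; 0 0 0 0.76 0 1.1 0'; python3 -m creep '0 0 0 0.02 0 0.03 0; 0 0 0 0.04 0 0.06 0; 0 0 0 0.06 0 0.09 0; 0 0 0 0.08 0 0.11 0; 0 0 0 0.1 0 0.14 0; 0 0 0 0.11 0 0.16 0; 0 0 0 0.11 0 0.16 0'; python3 -m creep '0 0 0 0.02 0 0.03 0; 0 0 0 0.04 0 0.05 0; 0 0 0 0.06 0 0.08 0; 0 0 0 0.06 0 0.08 0'; python3 -m creep '0 0 0 0.02 0 0.03 0; 0 0 0 0.04 0 0.05 0; 0 0 0 0.04 0 0.05 0'
```

```text
time_s: 10.55
position: [0.5152, -0.113, 0.1897]
tool_rot: [[-0.822, -0.047, 0.568], [-0.039, 0.999, 0.026], [-0.569, -0.001, -0.823]]
ft_force: [0.9, -0.9, -1.0]
grip_width: -0.0002
gripper_force: 0.0
time_s: 11.25
position: [0.517, -0.1125, 0.1853]
tool_rot: [[-0.824, -0.045, 0.565], [-0.038, 0.999, 0.025], [-0.565, -0.0, -0.825]]
ft_force: [-1.4, 0.1, 0.4]
grip_width: -0.0001
gripper_force: 0.0
time_s: 11.65
position: [0.5179, -0.1121, 0.1832]
tool_rot: [[-0.825, -0.045, 0.563], [-0.037, 0.999, 0.025], [-0.564, -0.0, -0.826]]
ft_force: [0.7, -0.6, 0.1]
grip_width: 0.0
gripper_force: 0.0
time_s: 11.95
position: [0.5183, -0.112, 0.182]
tool_rot: [[-0.826, -0.044, 0.562], [-0.037, 0.999, 0.025], [-0.563, -0.0, -0.827]]
ft_force: [-0.8, -0.6, 0.4]
grip_width: 0.0002
gripper_force: 0.0
```

```bash
python3 - <<'E'
from h import *
s=env.observe(); print(np.round(s["q"],2))
T=tool(34,3); f=np.array([np.cos(np.radians(3)),np.sin(np.radians(3)),0])
print("tip",np.array(s["position"])+.173*np.array(s["tool_rot"])[:,2])
tip=np.array([.602,-.109,.028])+f*.009+[0,0,.0063]
go(tip-.173*T[:,2],T)
E
```

```text
[ -27.64   34.01  101.95   51.48   21.17 -165.2 ]
tip [ 0.61558688 -0.1077423   0.03901384]
turn [-0.03  0.03 -0.05] shift [ 0.19 -0.05  0.04] | F [-0.8 -0.6  0.4] t 11.95 pos [ 0.5183 -0.112   0.182 ]
```

Joint 6 is at its limit and bending the motion. The fingers are symmetric, so I back off, turn the tool half round about its own axis and come back.

```bash
python3 -m creep '0 0 0 0 0 -0.4 0; 0 0 0 0 0 -1 0; 0 0 0 0 0 -1.7 0; 0 0 0 0 0 -2.2 0; 0 0 0.7 0 0 -2.2 0; 0 0 0.7 0 0 -2.2 0'; python3 -c "
from h import *
print(np.round(env.observe()['q'],2)); go([.5,-.114,.226])"
```

```text
time_s: 12.55
position: [0.4807, -0.1136, 0.2377]
tool_rot: [[-0.826, 0.037, 0.563], [0.061, 0.998, 0.024], [-0.561, 0.054, -0.826]]
ft_force: [0.1, 0.4, -0.7]
grip_width: -0.0002
gripper_force: 0.0
[ -30.13   25.79  104.84   43.66   26.04 -152.88]
turn [0. 0. 0.] shift [-0.31 -0.01  0.68] | F [ 0.1  0.4 -0.7] t 12.55 pos [ 0.4807 -0.1136  0.2377]
```

```bash
python3 -m creep '0 0 1 0 0 0 0; 0 0 2 0 0 0 0; 0 0 3 0 0 0 0; 0 0 4 0 0 0 0; 0 0 5 0 0 0 0; 0 0 6 0 0 0 0; 0 0 7 0 0 0 0; 0 0 8 0 0 0 0; 0 0 9 0 0 0 0; 0 0 10 0 0 0 0; 0 0 11 0 0 0 0; 0 0 12 0 0 0 0' | tail -1; python3 -m creep '0 0 1 0 0 0 0; 0 0 2 0 0 0 0; 0 0 3 0 0 0 0; 0 0 4 0 0 0 0; 0 0 5 0 0 0 0; 0 0 6 0 0 0 0; 0 0 7 0 0 0 0; 0 0 8 0 0 0 0; 0 0 9 0 0 0 0; 0 0 9.8 0 0 0 0; 0 0 9.8 0 0 0 0; 0 0 9.8 0 0 0 0'; python3 - <<'E'
from h import *
print(np.round(env.observe()['q'],2))
T=tool(35,3)@np.diag([-1,-1,1]); f=np.array([np.cos(np.radians(3)),np.sin(np.radians(3)),0])
tip=np.array([.602,-.109,.028])+f*.009+[0,0,.0063]
for u in(.04,.008): go(tip+[0,0,u]-.173*T[:,2],T)
E
```

```text
gripper_force: 0.0
time_s: 14.95
position: [0.4811, -0.1136, 0.2367]
tool_rot: [[0.826, 0.048, 0.562], [0.041, -0.999, 0.025], [0.563, 0.003, -0.827]]
ft_force: [-0.3, 0.3, 0.4]
grip_width: 0.0001
gripper_force: 0.0
[-30.1   25.92 104.81  43.7   26.03  21.18]
turn [ 0.03  0.1  -0.01] shift [0.46 0.05 1.15] | F [-0.3  0.3  0.4] t 14.95 pos [ 0.4811 -0.1136  0.2367]
turn [ 0.03  0.1  -0.01] shift [-0.14  0.05  2.03] | F [-0.3  0.3  0.4] t 14.95 pos [ 0.4811 -0.1136  0.2367]
```

```bash
python3 -m creep '0.03 0.1 0 0.2 0.03 0.4 0; 0.03 0.1 0 0.46 0.05 0.9 0; 0.03 0.1 0 0.46 0.05 1.15 0; 0.03 0.1 0 0.3 0.05 1.38 0; 0.03 0.1 0 0.16 0.05 1.6 0; 0.03 0.1 0 0 0.05 1.82 0; 0.03 0.1 0 -0.1 0.05 1.97 0; 0.03 0.1 0 -0.14 0.05 2.03 0; 0.03 0.1 0 -0.14 0.05 2.03 0; 0.03 0.1 0 -0.14 0.05 2.03 0'; python3 -m creep '0 0 0 -0.02 0 0.03 0; 0 0 0 -0.04 0 0.06 0; 0 0 0 -0.06 0 0.08 0; 0 0 0 -0.08 0 0.11 0; 0 0 0 -0.08 0 0.11 0; 0 0 0 -0.08 0 0.11 0'; python3 - <<'E'
from h import *
s=env.observe();print(np.round(s['q'],2),"tip",(np.array(s["position"])+.173*np.array(s["tool_rot"])[:,2]).round(4))
p=get_image("side")
P=cloud(p).reshape(-1,3); m=(np.hypot(P[:,0]-.6,P[:,1]+.108)<.045)&(P[:,2]>.018)&(P[:,2]<.037);B=P[m];print(len(B),B.min(0).round(3),B.max(0).round(3))
q=get_image("wrist"); cv2.imwrite("pics/f.png",np.hstack([cv2.resize(p["image"][190:290,190:290],(400,400)),cv2.resize(q["image"],(400,400))]))
E
```

```text
time_s: 15.95
position: [0.512, -0.1138, 0.1842]
tool_rot: [[0.818, 0.047, 0.574], [0.037, -0.999, 0.029], [0.574, -0.002, -0.819]]
ft_force: [-0.2, 0.8, 0.3]
grip_width: 0.0001
gripper_force: 0.0
time_s: 16.55
position: [0.512, -0.1138, 0.1799]
tool_rot: [[0.818, 0.047, 0.573], [0.037, -0.999, 0.029], [0.574, -0.003, -0.819]]
ft_force: [-0.3, -0.1, 0.8]
grip_width: 0.0001
gripper_force: 0.0
[-28.3   33.94 103.12  56.33  20.95   9.41] tip [ 0.6112 -0.1087  0.0382]
39 [ 0.592 -0.135  0.024] [ 0.619 -0.092  0.035]
```

View pics/f.png

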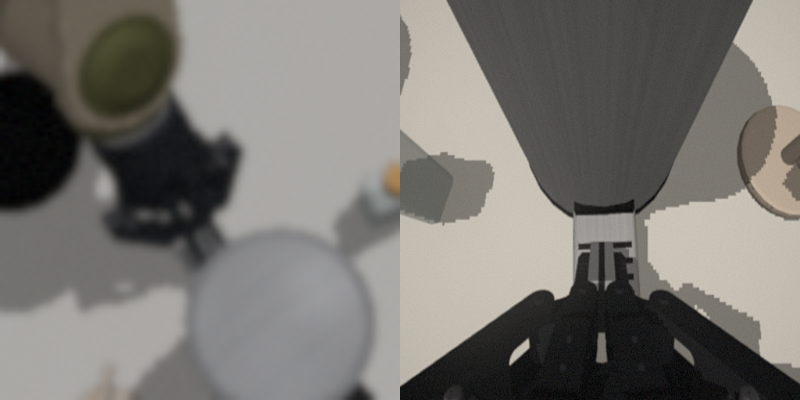

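The wrist view (right half) shows the fingertips at (603,250) over the outer ribs of the tread, centred in width. I press on slowly, a few mm at a time.

```bash
for i in 1; do python3 -m creep '0 0 0 -0.02 0 0.03 0; 0 0 0 -0.04 0 0.055 0; 0 0 0 -0.06 0 0.08 0; 0 0 0 -0.08 0 0.11 0; 0 0 0 -0.095 0 0.14 0; 0 0 0 -0.095 0 0.14 0; 0 0 0 -0.095 0 0.14 0'|grep -E 'pos|ft'; python3 -m creep '0 0 0 -0.02 0 0.03 0; 0 0 0 -0.04 0 0.055 0; 0 0 0 -0.06 0 0.08 0; 0 0 0 -0.08 0 0.11 0; 0 0 0 -0.08 0 0.11 0'|grep -E 'pos|ft'; done; python3 - <<'E'
from h import *
p=get_image("side"); P=cloud(p).reshape(-1,3)
m=(np.hypot(P[:,0]-.70,P[:,1]+.103)<.12)&(P[:,2]>.17)&(P[:,2]<.4);B=P[m];print(B.min(0).round(3),B.max(0).round(3), len(B))
E
```

```text
position: [0.5121, -0.1138, 0.1748]
ft_force: [-1.2, 1.0, 0.7]
position: [0.5118, -0.1138, 0.171]
ft_force: [-4.3, -0.2, 6.0]
[ 0.641 -0.172  0.171] [ 0.787 -0.037  0.236] 1971
```

```bash
python3 -m creep '0 0 0 -0.03 0 0.02 0; 0 0 0 -0.05 0 0.045 0; 0 0 0 -0.07 0 0.07 0; 0 0 0 -0.093 0 0.098 0; 0 0 0 -0.093 0 0.098 0'|grep -E 'pos|ft'; python3 - <<'E'
from h import *
p=get_image("side"); P=cloud(p).reshape(-1,3)
m=(np.hypot(P[:,0]-.70,P[:,1]+.103)<.12)&(P[:,2]>.17)&(P[:,2]<.4);B=P[m];print(B.min(0).round(3),B.max(0).round(3), len(B)); go([0,0,0])
E
```

```text
position: [0.5115, -0.1138, 0.167]
ft_force: [-2.4, -0.1, 5.0]
[ 0.637 -0.171  0.17 ] [ 0.787 -0.036  0.269] 1899
turn [0. 0. 0.] shift [-17.    -4.57  -5.12] | F [-1.5  0.2  4.2] t 18.45 pos [ 0.5115 -0.1138  0.167 ]
```

```bash
python3 -m creep '0 0 0 -0.03 0 0.02 0; 0 0 0 -0.05 0 0.045 0; 0 0 0 -0.07 0 0.07 0; 0 0 0 -0.09 0 0.1 0; 0 0 0 -0.09 0 0.1 0'|grep -E 'pos|ft';  python3 -m creep '0 0 0 -0.02 0 0.03 0; 0 0 0 -0.035 0 0.055 0; 0 0 0 -0.055 0 0.08 0; 0 0 0 -0.07 0 0.1 0; 0 0 0 -0.07 0 0.1 0'|grep -E 'pos|ft'; python3 - <<'E'
from h import *
p=get_image("side"); P=cloud(p).reshape(-1,3)
m=(np.hypot(P[:,0]-.72,P[:,1]+.103)<.14)&(P[:,2]>.17)&(P[:,2]<.4);B=P[m];print(B.min(0).round(3),B.max(0).round(3), len(B)); go([0,0,0])
E
```

```text
position: [0.5111, -0.1138, 0.1627]
ft_force: [2.5, -0.2, 3.2]
position: [0.5107, -0.1137, 0.1587]
ft_force: [0.6, 0.1, 1.3]
[ 0.638 -0.169  0.17 ] [ 0.787 -0.034  0.32 ] 1116
turn [0. 0. 0.] shift [-16.83  -4.57  -5.3 ] | F [ 0.5 -0.1  1.5] t 19.5 pos [ 0.5107 -0.1137  0.1587]
```

```bash
python3 -m creep '0 0 0 -0.01 0 0.014 0; 0 0 0 -0.02 0 0.028 0; 0 0 0 -0.02 0 0.028 0'|grep -E 'pos|ft';  python3 -m creep '0 0 0 -0.01 0 0.014 0; 0 0 0 -0.02 0 0.028 0; 0 0 0 -0.02 0 0.028 0'|grep -E 'pos|ft'
```

```text
position: [0.5108, -0.1137, 0.1578]
ft_force: [-0.4, -0.2, 1.3]
position: [0.5108, -0.1137, 0.1573]
ft_force: [-3.0, 0.0, 5.6]
```

```bash
python3 -m creep '0 0 0 -0.01 0 0.014 0; 0 0 0 -0.01 0 0.014 0'|grep -E 'pos|ft';python3 - <<'E'
from h import *
p=get_image("side"); P=cloud(p).reshape(-1,3)
m=(np.hypot(P[:,0]-.72,P[:,1]+.103)<.14)&(P[:,2]>.17)&(P[:,2]<.4);B=P[m];print(B.min(0).round(3),B.max(0).round(3), len(B)); go([0,0,0])
E
```

```text
position: [0.5108, -0.1137, 0.1571]
ft_force: [-5.0, 0.1, 8.4]
[ 0.638 -0.169  0.17 ] [ 0.787 -0.034  0.325] 960
turn [0. 0. 0.] shift [-16.79  -4.57  -5.38] | F [-4.8  0.4  9.2] t 20.35 pos [ 0.5108 -0.1137  0.1571]
```

The pedal is against its stop: the force is rising and it no longer moves. I hold for more than 2 s.

```bash
for i in 1 2; do python3 -m creep '0 0 0 0 0 0 0; 0 0 0 0 0 0 0; 0 0 0 0 0 0 0; 0 0 0 0 0 0 0; 0 0 0 0 0 0 0; 0 0 0 0 0 0 0; 0 0 0 0 0 0 0; 0 0 0 0 0 0 0; 0 0 0 0 0 0 0; 0 0 0 0 0 0 0; 0 0 0 0 0 0 0; 0 0 0 0 0 0 0'|grep -E 'time|pos|ft'; done; python3 - <<'E'
from h import *
cv2.imwrite("pics/g.png",np.hstack([cv2.resize(get_image(n)["image"][a:b,c:d],(400,400)) for n,a,b,c,d in(("side",170,310,180,320),("top",80,230,230,380))]))
E
```

```text
time_s: 21.55
position: [0.5108, -0.1137, 0.1571]
ft_force: [-4.7, 1.3, 9.5]
time_s: 22.75
position: [0.5108, -0.1137, 0.1571]
ft_force: [-5.5, 0.5, 8.7]
```

View pics/g.png

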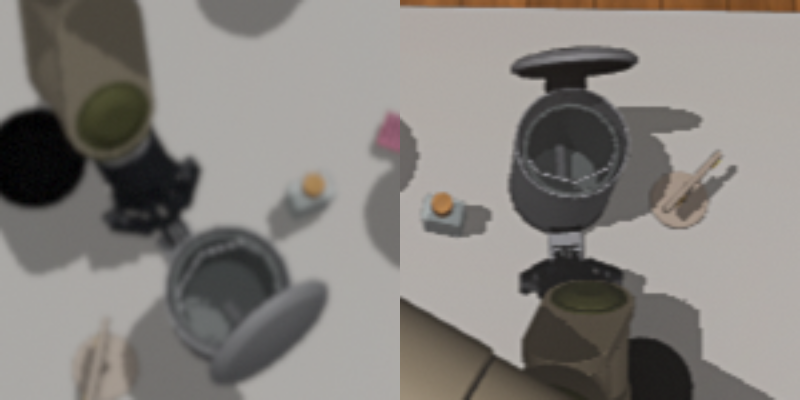

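Both views show the lid standing upright, with the bin's inside visible at (575,150) in the top view. I let the pedal up slowly at about 8 mm/s.

```bash
python3 -m creep '0 0 0 0.015 0 -0.022 0; 0 0 0 0.03 0 -0.044 0; 0 0 0 0.045 0 -0.066 0; 0 0 0 0.06 0 -0.088 0; 0 0 0 0.075 0 -0.11 0; 0 0 0 0.09 0 -0.132 0; 0 0 0 0.105 0 -0.154 0; 0 0 0 0.12 0 -0.176 0; 0 0 0 0.135 0 -0.198 0; 0 0 0 0.15 0 -0.22 0; 0 0 0 0.165 0 -0.242 0; 0 0 0 0.18 0 -0.264 0'|grep -E 'time|pos|ft'; python3 -c "
from h import *
P=cloud(get_image('side')).reshape(-1,3)
m=(np.hypot(P[:,0]-.72,P[:,1]+.103)<.14)&(P[:,2]>.17)&(P[:,2]<.4);B=P[m];print(B.min(0).round(3),B.max(0).round(3), len(B))"
```

```text
time_s: 24.05
position: [0.5107, -0.1138, 0.1662]
ft_force: [-4.4, 0.6, 3.7]
[ 0.637 -0.171  0.17 ] [ 0.787 -0.036  0.276] 1867
```

```bash
python3 -m creep '0 0 0 0.012 0 -0.018 0; 0 0 0 0.024 0 -0.036 0; 0 0 0 0.036 0 -0.053 0; 0 0 0 0.048 0 -0.07 0; 0 0 0 0.06 0 -0.088 0; 0 0 0 0.072 0 -0.106 0; 0 0 0 0.083 0 -0.123 0; 0 0 0 0.094 0 -0.14 0; 0 0 0 0.106 0 -0.158 0; 0 0 0 0.118 0 -0.175 0; 0 0 0 0.129 0 -0.19 0; 0 0 0 0.14 0 -0.205 0'|grep -E 'time|pos|ft';  python3 -m creep '0 0 0 0.008 0 -0.012 0; 0 0 0 0.016 0 -0.024 0; 0 0 0 0.024 0 -0.036 0; 0 0 0 0.032 0 -0.048 0; 0 0 0 0.04 0 -0.06 0; 0 0 0 0.048 0 -0.072 0; 0 0 0 0.056 0 -0.084 0; 0 0 0 0.064 0 -0.096 0; 0 0 0 0.072 0 -0.108 0; 0 0 0 0.08 0 -0.12 0; 0 0 0 0.088 0 -0.132 0; 0 0 0 0.096 0 -0.144 0'|grep -E 'time|pos|ft'; python3 -c "
from h import *
P=cloud(get_image('side')).reshape(-1,3)
m=(np.hypot(P[:,0]-.72,P[:,1]+.103)<.14)&(P[:,2]>.17)&(P[:,2]<.4);B=P[m];print(B.min(0).round(3),B.max(0).round(3), len(B))"
```

```text
time_s: 25.3
position: [0.511, -0.1138, 0.1739]
ft_force: [-0.4, 1.9, 6.6]
time_s: 26.5
position: [0.5106, -0.1138, 0.1787]
ft_force: [-0.2, -0.3, -0.1]
[ 0.634 -0.172  0.172] [ 0.787 -0.038  0.207] 1927
```

The lid is shut and the finger is free. I take the hand away.

```bash
python3 -m creep '0 0 0 0.05 0 -0.2 0; 0 0 0 0.1 0 -0.6 0; 0 0 0 0.1 0 -1.2 0; 0 0 0 0.1 0 -2 0; 0 0 0 0.2 0 -3 0; 0 0 0 0.5 0 -4 0; 0 0 0 1 0 -5 0; 0 0 0 1.3 0 -5.6 0; 0 0 0 1.3 0 -5.6 0; 0 0 0 1.3 0 -5.6 0; 0 0 0 1.3 0 -5.6 0'; python3 - <<'E'
from h import *
for n in("top","side"):
    p=get_image(n); o=np.load(n+".npz"); cv2.imwrite(f"pics/{n}.png",cv2.resize(p["image"],(400,300)))
    P=cloud(p).reshape(-1,3); O=cloud(dict(o)).reshape(-1,3)
    for nm,c,r,z0,z1 in(("lid",(.7,-.103),.1,.175,.25),("ped",(.605,-.108),.035,.02,.04),("bowl",(.44,-.2),.1,.03,.05),("ear",(.67,-.24),.07,.05,.12),("scent",(.65,.04),.05,.06,.12)):
        for Q in(O,P):
            m=(np.hypot(Q[:,0]-c[0],Q[:,1]-c[1])<r)&(Q[:,2]>z0)&(Q[:,2]<z1);B=Q[m]
            if len(B): print(n,nm,len(B),B.min(0).round(3),B.max(0).round(3))
cv2.imwrite("pics/z.png",np.hstack([cv2.imread("pics/top.png"),cv2.imread("pics/side.png")]))
E
```

```text
time_s: 27.65
position: [0.446, -0.1172, 0.3376]
tool_rot: [[0.819, 0.047, 0.572], [0.036, -0.999, 0.03], [0.573, -0.004, -0.82]]
ft_force: [-0.4, 0.4, 0.3]
grip_width: -0.0004
gripper_force: 0.0
top lid 1618 [ 0.633 -0.168  0.175] [ 0.782 -0.037  0.207]
top lid 1618 [ 0.633 -0.168  0.175] [ 0.781 -0.037  0.207]
top ped 195 [ 0.588 -0.131  0.021] [ 0.637 -0.086  0.04 ]
top ped 194 [ 0.587 -0.131  0.02 ] [ 0.638 -0.086  0.037]
top bowl 57 [ 0.445 -0.152  0.031] [ 0.524 -0.103  0.046]
top bowl 78 [ 0.415 -0.259  0.03 ] [ 0.497 -0.2    0.046]
top ear 93 [ 0.646 -0.29   0.053] [ 0.718 -0.22   0.1  ]
top ear 94 [ 0.646 -0.291  0.055] [ 0.719 -0.22   0.102]
top scent 171 [0.629 0.021 0.061] [0.667 0.073 0.109]
top scent 167 [0.629 0.021 0.06 ] [0.667 0.073 0.109]
side lid 1919 [ 0.634 -0.172  0.175] [ 0.786 -0.038  0.206]
side lid 1916 [ 0.634 -0.172  0.175] [ 0.786 -0.038  0.207]
side ped 91 [ 0.589 -0.135  0.023] [ 0.619 -0.092  0.034]
side ped 91 [ 0.589 -0.135  0.022] [ 0.619 -0.092  0.033]
side bowl 65 [ 0.447 -0.157  0.031] [ 0.526 -0.101  0.049]
side bowl 178 [ 0.378 -0.264  0.03 ] [ 0.5   -0.143  0.049]
side ear 134 [ 0.647 -0.291  0.051] [ 0.719 -0.225  0.101]
side ear 134 [ 0.647 -0.292  0.05 ] [ 0.719 -0.225  0.101]
side scent 170 [0.63  0.016 0.061] [0.67  0.068 0.108]
side scent 169 [0.63  0.015 0.06 ] [0.669 0.069 0.11 ]
```

View pics/z.png

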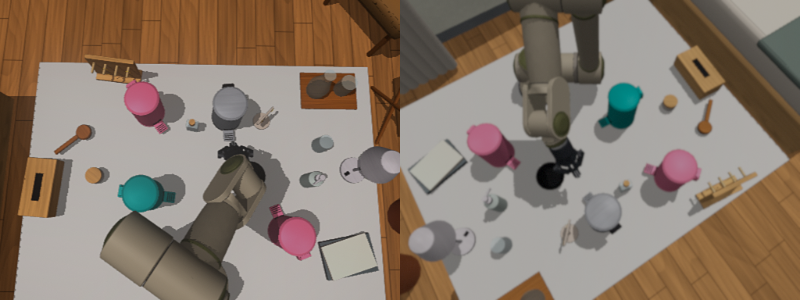

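The final views show the bin, pedal, scent bottle and earring stand where they were, the lid shut, the bowl about 10 cm from the pedal, and the hand clear of everything.

```bash
python3 -c "
from rig import job; print(job.close_job())"
```

```text
the job is handed in; nothing more can be done
None
```

The job is done and handed in at about 28 s: the bowl now sits about 10 cm clear of the pedal, the lid was held fully open for over two seconds and eased shut, the bin and the things beside it have not moved, and the hand is clear.

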